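# Put the seasonings back in the rack in order of height

### The job

Put the four seasonings that stand on the hob (the plain grey shaker, the spice jar with the green lid, the wooden pepper mill and the bottle of white dressing) back in the wooden seasoning rack, one standing upright in each bay, so that they step up in height along the row: the shortest in the bay at the end nearer the orange dish, where the cook will reach across the rack to season, and the tallest at the far end. Set them down without dropping or knocking them over, and leave the dish, the glass bowl, the tin and the mug where they are.

Things in the scene. Friction and masses are not known exactly. Their poses are not given: they have to be found in the camera images.
- rack: Fixed wooden rack, 92 mm deep (its x), 356 mm long (its y), all of it at most 35 mm high: steel rails and wire dividers make four equal bays in a row. Origin: centre of its underside, z up. Bay centres at x = 0, y = -126, -42, 42, 126 mm, floor at z = 10 mm; each 80 x 80 mm inside. It lies across the robot's front, turned up to 10 degrees. Beware of the microwave over the hob: front x = 0.62 m, handle x = 0.57 m, from z = 0.46 m up.
- shaker_mid (a point): Plain light grey salt shaker standing on the hob, the shortest: upright cylinder, 38 mm diameter, 88 mm high, about 0.09 kg. This point: on its axis half-way up, 44 mm above its foot. Straight sides; can be gripped about 60 mm above its foot. The seasonings stand two to the left and two to the right of the rack, one behind the other.
- spice_jar_mid (a point): Glass spice jar with green lid standing on the hob, second shortest: 46 mm diameter, 106 mm high, about 0.11 kg. This point: on its axis half-way up, 53 mm above its foot. Straight sides; can be gripped 50 to 80 mm above its foot.
- pepper_mill_mid (a point): Dark brown wooden pepper mill, second tallest: foot 58 mm diameter, 170 mm high to the tip of its metal finial, about 0.18 kg. This point: on its axis half-way up, 85 mm above its foot. From above, take it by its round head, 49 mm diameter, widest 140 mm above the foot (55 mm above this point); the head does not turn.
- dressing_mid (a point): Bottle of white dressing with ochre yellow cap, the tallest: 64 mm diameter, 191 mm high, about 0.46 kg. This point: on its axis half-way up, 95.5 mm above its foot. Straight to 85 mm above the foot, then tapers evenly to 33 mm diameter at the top. From above, take it by neck and cap, about 160 mm above the foot (65 mm above this point), where it is 41 mm thick.
- mug_mid (a point): White mug with dark spots, 82 mm wide (114 mm over the handle), 91 mm high, standing behind the seasonings at the other side from the tin; not to be moved. This point: half-way up, 45.5 mm above its foot, at the middle of its 114 x 82 mm outline.
- tin_mid (a point): Food tin with a green label, 75 mm diameter, 58 mm high, standing behind the seasonings at one side; not to be moved. This point: its centre, 29 mm above its foot.
- dish_mid (a point): Orange round dish with a scalloped rim, 100 mm diameter, 31 mm high, standing behind the rack as the robot sees it, towards its left or its right end; not to be moved. The sign of its y in the rack's frame tells which end of the rack is nearer to it. This point: on its axis half-way up, 15.5 mm above its foot.
- bowl_mid (a point): Small clear glass bowl, 96 mm diameter, 43 mm high, behind the rack towards its other end; not to be moved. This point: on its axis half-way up, 21.5 mm above its foot.

How it is judged:
At the end, for the whole second after the job is handed in: From the rack's end on the dish's side: shaker, spice jar, mill, dressing; each upright (0.08 rad) and still on its bay's floor (6 mm), centre within 24 mm along and 26 mm across the rack of its bay's centre, released. Dish, bowl, tin, mug within 30 mm of their starts (((y of dish_mid in the frame of rack above 0 m and y of shaker_mid in the frame of rack between 0.102 and 0.15 m and y of spice_jar_mid in the frame of rack between 0.018 and 0.066 m and y of pepper_mill_mid in the frame of rack between -0.066 and -0.018 m and y of dressing_mid in the frame of rack between -0.15 and -0.102 m) or (y of dish_mid in the frame of rack below 0 m and y of shaker_mid in the frame of rack between -0.15 and -0.102 m and y of spice_jar_mid in the frame of rack between -0.066 and -0.018 m and y of pepper_mill_mid in the frame of rack between 0.018 and 0.066 m and y of dressing_mid in the frame of rack between 0.102 and 0.15 m)) and x of shaker_mid in the frame of rack between -0.026 and 0.026 m and z of shaker_mid in the frame of rack between 0.048 and 0.06 m and angle between each of shaker_mid, spice_jar_mid, pepper_mill_mid, dressing_mid's own z axis and vertical below 0.08 rad and linear speed of each of shaker, spice_jar, pepper_mill, dressing below 0.02 m/s and contact force between the fingers and shaker below 0.05 N and x of spice_jar_mid in the frame of rack between -0.026 and 0.026 m and z of spice_jar_mid in the frame of rack between 0.057 and 0.069 m and contact force between the fingers and spice_jar below 0.05 N and x of pepper_mill_mid in the frame of rack between -0.026 and 0.026 m and z of pepper_mill_mid in the frame of rack between 0.089 and 0.101 m and contact force between the fingers and pepper_mill below 0.05 N and x of dressing_mid in the frame of rack between -0.026 and 0.026 m and z of dressing_mid in the frame of rack between 0.0995 and 0.1115 m and contact force between the fingers and dressing below 0.05 N and distance of each of tin_mid, dish_mid, bowl_mid, mug_mid from where it was at the start of the episode below 0.03 m); the robot touches nothing.
It fails at once if the shaker is dropped or knocked over (it falls freely from more than 25 mm) (contact force between the fingers and shaker below 0.05 N and linear speed of shaker above 0.7 m/s).
It fails at once if the spice jar is dropped or knocked over (it falls freely from more than 25 mm) (contact force between the fingers and spice_jar below 0.05 N and linear speed of spice_jar above 0.7 m/s).
It fails at once if the pepper mill is dropped or knocked over (it falls freely from more than 25 mm) (contact force between the fingers and pepper_mill below 0.05 N and linear speed of pepper_mill above 0.7 m/s).
It fails at once if the dressing bottle is dropped or knocked over (it falls freely from more than 25 mm) (contact force between the fingers and dressing below 0.05 N and linear speed of dressing above 0.7 m/s).
It fails at once if the tin, the mug, the orange dish or the glass bowl is shifted by more than 30 mm (distance of any of tin_mid, dish_mid, bowl_mid, mug_mid from where it was at the start of the episode above 0.03 m).
It also fails if it takes over 115 s, if anything falls off the work surface, if the arm or the gripper's body presses on something with over 40 N, if the wrist force passes 120 N, or if a joint passes its speed limit or range.

### The arm

A 6-joint arm with a two-finger parallel gripper is mounted at the origin on a cart in front of the work surface, level with it; the furniture and walls round the work are solid. World frame = base frame: x ahead of the robot, y to its left, z up, the work surface at z = 0. Lengths are in m, angles in rad, forces in N, time in s.
With the tool pointing down it reaches from about 0.35 to 0.725 m from the base axis. Payload 4.3 kg.
Tool frame: the origin (TCP) lies midway between the tips of the shut fingers; the grasp point (between the pads) lies 19 mm behind it; z points along the fingers, y is the line along which they close (so a half turn about z gives the same grasp; the last joint's range is limited). The gripper opens to 85 mm and grips with 20 to 120 N. Pads are 22 mm wide; open, the fingers measure 114 mm over their backs; the gripper's body (76 mm by 85 mm) begins 54 mm behind the grasp point. The pads swing forward as they close: fully open they stand 13 mm farther back than shut.
Start: joints at [1.102, 0.377, 0.081, 1.274, 0, 1.46], TCP at [0.202, 0.538, 0.231] pointing down, gripper open.
Joint ranges: [-2.72, 2.72], [-0.84, 1.66], [-1.02, 1.22], [-1.77, 2.12], [-1.37, 1.28], [-3.14, 3.14]. Speed limits (rad/s): [2.57, 2.57, 3.14, 3.14, 3.14, 3.14].

### API

Orientations are given as a rotation vector (axis times angle).
In Python, from rig import manip, read_camera, camera_model gives the robot as it stands.
- The arm moves only by the tool play_rows, never from a script. Its arguments are lists of equal length, an entry for each row: "slide": the shift along the tool's x, y, z in units of 25 mm (1.0 is 25 mm), a list of three; "rotation": the turn, a rotation vector about the tool's x, y, z in units of 5 degrees (1.0 is 5 degrees), a list of three; "jaw": the closure in counts, from 0 (fully open) to 255 (shut). In form: {"slide": [[tx, ty, tz], ...], "rotation": [[wx, wy, wz], ...], "jaw": [jaw, ...]}. A call has 1 to 20 rows; each row is the pose to reach, as a shift and turn from the pose commanded when the call began, along the tool's axes at that moment; what a row does not reach only later rows make up. A row lasts 1/8 s, in which the tool goes at most 62.5 mm and 10.7 degrees, less where a joint would pass 70% of its speed; a pose out of reach is approached as far as the arm can. A call with a gripper value outside its range is refused whole. The fingers move at their own pace and stop on an object; "force" is the grip in N (left out, the last holds). Time passes only in rows, so rows that repeat a pose let the fingers close. It gives the time, the measured TCP pose, the force, the opening and the grip force at its end, in the units of the state.
- manip.get_obs(): the state, without advancing time (a new reading comes with each control period).
- read_camera(name): name is "scene" or "top"; returns (picture, depth): 420x560x3 uint8, red, green, blue; 420x560 float32, m along the optical axis (not along the pixel's ray), 0 where there is no reading.
- camera_model(name): a dict with "fx", "fy", "cx", "cy" (pixels), "dist" ([k1, k2, p1, p2, k3] as OpenCV has them; the pictures are not rectified), "eye" and "orientation" of the camera in the world. Camera axes: x right, y up, looking along -z (the intrinsics and any distortion apply to the point x, -y, -z); pixel columns grow to the right and rows downward; lengths in m; the calibration is good to about 2 mm. A picture is of the moment at which its call begins. camera_model takes no time and is no camera call.
- manip.close_job(): hands the job in; it is judged then, once.
The state is a dict: "clock": time; "qpos": joint angles; "joint_velocities": joint speeds; "tau": joint torques, N m; "eef_pos": TCP position; "tool_rot": TCP orientation; "force": force on the tool from outside, world axes, zero at the start; "moment": the same for the moment, N m; "grip_width": finger opening in m; "grasp_force": force on a finger pad.
Only numpy, scipy, OpenCV 4.12 (cv2) and the standard library are available. Lean on these libraries where they do the work, as an engineer would, in place of code of your own. Each camera call takes 0.05 s, during which the arm holds its last target. There are 200 camera calls.

## Working session

There is one attempt and no reset: what is moved stays moved. The work goes in short steps, Python scripts to look and compute and a tool call to move; the robot and the scene stay as the last step left them, time stands still between calls to the robot, and variables do not carry over. Pictures are saved under pics/ and viewed, at most 14 in all, crops included, and the job is handed in when it is done.

Besides the shell and the picture viewer there is one more tool, called after "Call:" by a JSON object that holds its "name" and its "arguments", one argument or row to a line. play_rows: Moves the arm, as the interface text tells. Its arguments: {"type":"object","properties":{"slide":{"type":"array","items":{"type":"array","items":{"type":"number"}}},"rotation":{"type":"array","items":{"type":"array","items":{"type":"number"}}},"jaw":{"type":"array","items":{"type":"number"}},"force":{"type":"number"}},"required":["slide","rotation","jaw"]}

```bash
mkdir -p pics; cat > h.py <<'E'
import numpy as np, cv2
from scipy.spatial.transform import Rotation as R
from rig import manip, read_camera, camera_model
def rot(m):
    o=np.array(m["orientation"],float)
    if o.shape==(3,3): return o
    return R.from_rotvec(o).as_matrix() if o.size==3 else R.from_quat(o).as_matrix()
def rays(m,px):
    K=np.array([[m["fx"],0,m["cx"]],[0,m["fy"],m["cy"]],[0,0,1]])
    n=cv2.undistortPoints(np.array(px,float).reshape(-1,1,2),K,np.array(m["dist"],float)).reshape(-1,2)
    d=np.c_[n[:,0],-n[:,1],-np.ones(len(n))]
    return d@rot(m).T   # unit depth
def onplane(m,px,z):
    d=rays(m,px);e=np.array(m["eye"]);return e+d*((z-e[2])/d[:,2])[:,None]
def cloud(m,depth):
    v,u=np.mgrid[:420,:560];d=rays(m,np.c_[u.ravel(),v.ravel()])
    return (np.array(m["eye"])+d*depth.ravel()[:,None]).reshape(420,560,3)
E
python3 - <<'E'
from h import *
for n in("top","scene"):
    p,d=read_camera(n);m=camera_model(n);print(n,m)
    np.savez(f"pics/{n}0.npz",p=p,d=d);cv2.imwrite(f"pics/{n}0.png",p[:,:,::-1])
print(manip.get_obs())
E
```

```text
top {'fx': 479.03752511078807, 'fy': 479.03752511078807, 'cx': 280.7253971775688, 'cy': 204.7662019763995, 'dist': array([-0.16726561,  0.        ,  0.        ,  0.        ,  0.        ]), 'eye': array([4.21872584e-01, 7.29101260e-04, 1.14598051e+00]), 'orientation': array([ 0.05625015, -0.04941181, -1.56108205])}
scene {'fx': 480.90991024079926, 'fy': 480.90991024079926, 'cx': 283.27882771254235, 'cy': 213.679673976843, 'dist': array([-0.01354096,  0.        ,  0.        ,  0.        ,  0.        ]), 'eye': array([-0.00419604, -0.55033519,  0.81388761]), 'orientation': array([ 0.75556397, -0.29544582, -0.68006302])}
{'clock': 0.1, 'qpos': array([1.10173008e+00, 3.78002711e-01, 7.97688076e-02, 1.27441553e+00,
       1.69991210e-05, 1.46047389e+00]), 'joint_velocities': array([ 0.00110231, -0.000662  ,  0.00081883, -0.00062047,  0.00078012,
        0.00038465]), 'tau': array([ 1.20840348e-03, -4.64694107e+01,  2.70581871e+01,  1.20093778e-02,
       -1.04698722e-04,  2.44222502e-05]), 'eef_pos': array([0.20161398, 0.53786345, 0.23045067]), 'tool_rot': array([-5.60398993e-01, -3.09065066e+00,  2.78145216e-03]), 'force': array([-0.2133228 ,  0.15607106, -0.88838404]), 'moment': array([-3.33318779e-05, -3.29543222e-02, -1.87184347e-02]), 'grasp_force': 0.0, 'grip_width': 0.08542699086459841}
```

View pics/top0.png

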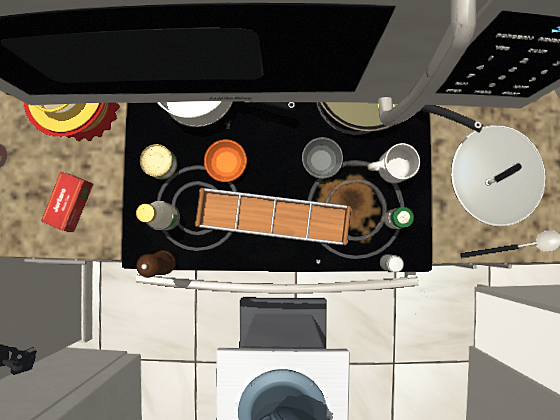

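View pics/scene0.png

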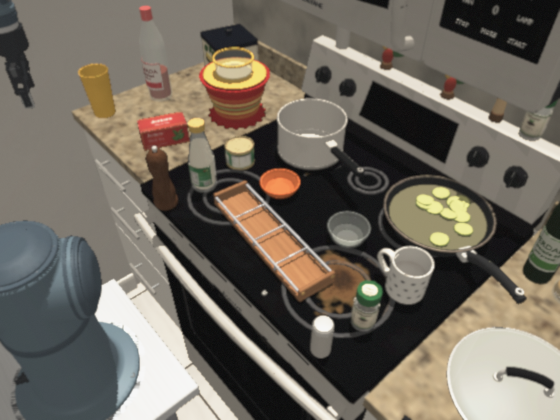

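The top view shows the rack at about (273,216). The dish is at (225,160), towards its left (+y) end, and the bowl is at (322,157). The dressing (147,213) and mill (155,262) stand on the left, the jar (402,217) and shaker (393,262) on the right. I'll measure these next.

```bash
python3 - <<'E'
from h import *
m=camera_model("top");f=np.load("pics/top0.npz");p,d=f["p"],f["d"];P=cloud(m,d)
print("hob z",np.median(P[250:260,200:340,2]),np.median(P[120:150,250:290,2]))
ms=camera_model("scene");fs=np.load("pics/scene0.npz");Ps=cloud(ms,fs["d"])
print("scene hob z",np.median(Ps[165:175,320:330,2]), np.median(Ps[225:235,225:235],axis=(0,1)))
V=P.reshape(-1,3);S=Ps.reshape(-1,3)
def obj(name,u,v,h,r=0.045,band=.012):
    c=P[v,u]
    for nm,C in(("top",V),("scn",S)):
        s=C[(np.hypot(*(C[:,:2]-c[:2]).T)<r)&(C[:,2]>h-band)&(C[:,2]<h+.012)]
        if len(s)>4:
            (x,y),rad=cv2.minEnclosingCircle(s[:,:2].astype(np.float32))
            print(name,nm,len(s),"mean",s.mean(0).round(4),"circ",round(x,4),round(y,4),round(rad,4),"zmax",s[:,2].max().round(4))
obj("dress",147,213,.191); obj("mill",145,263,.150,band=.015)
obj("mill fin",148,258,.170);obj("jar",402,214,.106);obj("shaker",393,262,.088)
obj("tin",157,160,.058,.06);obj("dish",225,160,.031,.06);obj("bowl",322,157,.043,.06);obj("mug",404,157,.091,.07)
# rack: orange-brown wood in hue, near floor
hsv=cv2.cvtColor(p,cv2.COLOR_RGB2HSV)
w=((hsv[...,0]>5)&(hsv[...,0]<18)&(hsv[...,1]>90)&(hsv[...,2]>90)).astype(np.uint8);w[:180]=0;w[250:]=0;w[:,:190]=0;w[:,355:]=0
w=cv2.morphologyEx(w,cv2.MORPH_CLOSE,np.ones((7,7)))
cn=max(cv2.findContours(w,0,1)[0],key=cv2.contourArea);cn=cn.reshape(-1,2)
for z in(.010,.02,.035):
    q=onplane(m,cn,z)[:,:2];print("rack",z,cv2.minAreaRect(q.astype(np.float32)))
b=(S[:,0]>.3)&(S[:,0]<.56)&(np.abs(S[:,1])<.24)&(S[:,2]>.006)&(S[:,2]<.04)
for nm,C in(("top",V),("scn",S)):
    b=(C[:,0]>.3)&(C[:,0]<.51)&(np.abs(C[:,1]-.02)<.2)&(C[:,2]>.007)&(C[:,2]<.04)
    s=C[b];print(nm,len(s),s[:,2].max(),cv2.minAreaRect(s[:,:2].astype(np.float32)))
cv2.imwrite("pics/crop.png",cv2.resize(p[180:275,120:430,::-1],None,fx=2.5,fy=2.5,interpolation=cv2.INTER_CUBIC))
E
```

```text
hob z 7.359941356144262e-06 0.0003756987496473796
scene hob z -0.0011209075945660119 [ 0.4217453   0.11149378 -0.00221905]
dress top 296 mean [0.4678 0.2782 0.1914] circ 0.4686 0.2801 0.0201 zmax 0.1974
dress scn 176 mean [0.4653 0.2756 0.1881] circ 0.4659 0.2781 0.0216 zmax 0.1928
mill top 400 mean [0.3588 0.2832 0.1529] circ 0.3582 0.2868 0.0254 zmax 0.1619
mill scn 301 mean [0.3534 0.2764 0.1488] circ 0.3574 0.2843 0.0253 zmax 0.1611
mill fin top 124 mean [0.3585 0.2861 0.1617] circ 0.3582 0.286 0.0163 zmax 0.1737
mill fin scn 42 mean [0.3566 0.2835 0.1629] circ 0.3565 0.2823 0.0132 zmax 0.1697
jar top 359 mean [ 0.4678 -0.261   0.1065] circ 0.4686 -0.2622 0.0239 zmax 0.1115
jar scn 466 mean [ 0.4645 -0.2651  0.1033] circ 0.4674 -0.263 0.0242 zmax 0.1076
shaker top 219 mean [ 0.3642 -0.2486  0.0876] circ 0.3629 -0.2503 0.0196 zmax 0.0932
shaker scn 328 mean [ 0.3605 -0.2527  0.0846] circ 0.3623 -0.2511 0.0188 zmax 0.09
tin top 828 mean [0.5966 0.297  0.0558] circ 0.5974 0.2966 0.0391 zmax 0.0646
tin scn 465 mean [0.5955 0.2952 0.0534] circ 0.5989 0.2955 0.0403 zmax 0.0601
dish top
[... 400 characters left out ...]
scn 382 mean [ 0.5956 -0.2707  0.0857] circ 0.5937 -0.2673 0.0416 zmax 0.0918
rack 0.01 ((0.4832322895526886, 0.020735740661621094), (0.37896785140037537, 0.1529569923877716), 89.92732238769531)
rack 0.02 ((0.4826922118663788, 0.020559653639793396), (0.37563183903694153, 0.1516105830669403), 89.92731475830078)
rack 0.035 ((0.48188191652297974, 0.02029547095298767), (0.3706277906894684, 0.14959083497524261), 89.92732238769531)
top 5250 0.039883767386492464 ((0.4373490512371063, 0.01698070764541626), (0.3905852735042572, 0.14538949728012085), 89.31491088867188)
scn 4187 0.03803848978975055 ((0.4631793797016144, 0.020312443375587463), (0.363398015499115, 0.11561042070388794), 81.46760559082031)
```

View pics/crop.png

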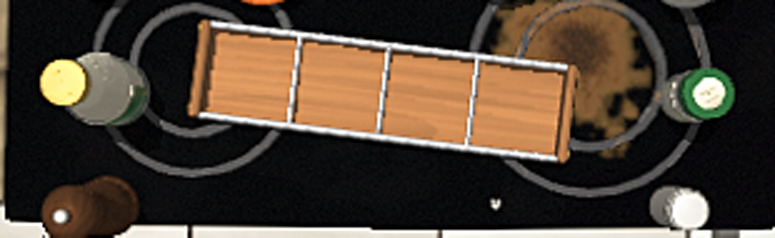

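```bash
python3 - <<'E'
from h import *
m=camera_model("top");ms=camera_model("scene")
c=lambda L:np.array(L,float)/2.5+[120,180]-.3
A=c([(299,38),(388,47),(476,58)]);B=c([(290,124),(380,133),(468,146)])
a=onplane(m,A,.032);b=onplane(m,B,.032);print(a.round(4),b.round(4),"mids",((a+b)/2).round(4),"depth",np.linalg.norm(a-b,axis=1))
f=np.load("pics/top0.npz");p=f["p"].astype(int);P=cloud(m,f["d"])
fs=np.load("pics/scene0.npz");Ps=cloud(ms,fs["d"])
C0=np.array([.449,.019])
for it,C in(("top",P),("scn",Ps)):
  C=C.reshape(-1,3);th=-np.radians(8);cen=C0.copy()
  for k in range(4):
    Rm=np.array([[np.cos(th),-np.sin(th)],[np.sin(th),np.cos(th)]])
    l=(C[:,:2]-cen)@Rm
    s=(np.abs(l[:,0])<.06)&(np.abs(l[:,1])<.19)&(C[:,2]>.0055)&(C[:,2]<.045)
    r=cv2.minAreaRect(C[s][:,:2].astype(np.float32))
    cen=np.array(r[0]);th=np.radians(r[2]);th=(th+np.pi/4)%(np.pi/2)-np.pi/4
  print(it,r,np.degrees(th),s.sum())
E
```

```text
[[ 0.5192  0.103   0.032 ]
 [ 0.5115  0.0197  0.032 ]
 [ 0.502  -0.0625  0.032 ]] [[ 0.4388  0.1102  0.032 ]
 [ 0.4313  0.0263  0.032 ]
 [ 0.4199 -0.0556  0.032 ]] mids [[ 0.479   0.1066  0.032 ]
 [ 0.4714  0.023   0.032 ]
 [ 0.461  -0.0591  0.032 ]] depth [0.08075795 0.08049883 0.08231343]
top ((0.44933798909187317, 0.018877580761909485), (0.3771815896034241, 0.11981161683797836), 82.0868911743164) -7.913108825683588 5525
scn ((0.46100836992263794, 0.022066950798034668), (0.36621448397636414, 0.1182304173707962), 81.47252655029297) -8.527473449707035 5222
```

```bash
python3 - <<'E'
from h import *
m=camera_model("top");f=np.load("pics/top0.npz");p=f["p"]
hsv=cv2.cvtColor(p,cv2.COLOR_RGB2HSV);H,S,Vv=[hsv[...,i].astype(int) for i in range(3)]
# interior wood bay patches: orange saturated bright; separate bays by dividers
w=((H>5)&(H<17)&(S>110)&(Vv>120)).astype(np.uint8);w[:186]=0;w[246:]=0;w[:,:193]=0;w[:,352:]=0
n,l,st,ce=cv2.connectedComponentsWithStats(w,connectivity=4)
for i in np.argsort(-st[1:,4])[:6]+1:
    cn=np.argwhere(l==i)[:,::-1];
    q=onplane(m,cn,.010);r=cv2.minAreaRect(q[:,:2].astype(np.float32));print(st[i],np.round(r[0],4),np.round(r[1],4),round(r[2],2))
# steel: grey bright low-sat pixels
g=((S<60)&(Vv>105));v,u=np.nonzero(g);
for nm,(y0,s) in dict(rear=(189,.124),front=(225.6,.12)).items():
    yy=y0+s*(u-205);k=(np.abs(v-yy)<3.5)&(u>207)&(u<342)
    q=onplane(m,np.c_[u[k],v[k]],.033);vx,vy,x0,yb=cv2.fitLine(q[:,:2].astype(np.float32),cv2.DIST_HUBER,0,.01,.01).ravel()
    print(nm,k.sum(),"deg",np.degrees(np.arctan2(vx,vy)),"x at y=.02",x0+vx/vy*(.0235-yb))
ms=camera_model("scene");fs=np.load("pics/scene0.npz")["p"]
cv2.imwrite("pics/crop2.png",cv2.resize(fs[170:305,200:345,::-1],None,fx=4.4,fy=4.4,interpolation=cv2.INTER_CUBIC))
E
```

```text
[ 308  205   37   37 1089] [ 0.4558 -0.103 ] [0.0802 0.0774] 83.21
[ 273  202   37   36 1080] [ 0.4652 -0.0182] [0.0791 0.0772] 83.45
[ 238  197   36   36 1061] [0.4752 0.0662] [0.078  0.0776] 83.47
[ 202  193   37   36 1042] [0.4846 0.1507] [0.0775 0.0772] 83.42
[343 206   9  39 161] [ 0.4514 -0.1539] [0.0151 0.0912] 83.41
[195 188   9  38 139] [0.4924 0.2005] [0.0096 0.0899] 82.93
rear 407 deg 6.596375 x at y=.02 0.51347935
front 338 deg 6.540709 x at y=.02 0.42789343
```

View pics/crop2.png

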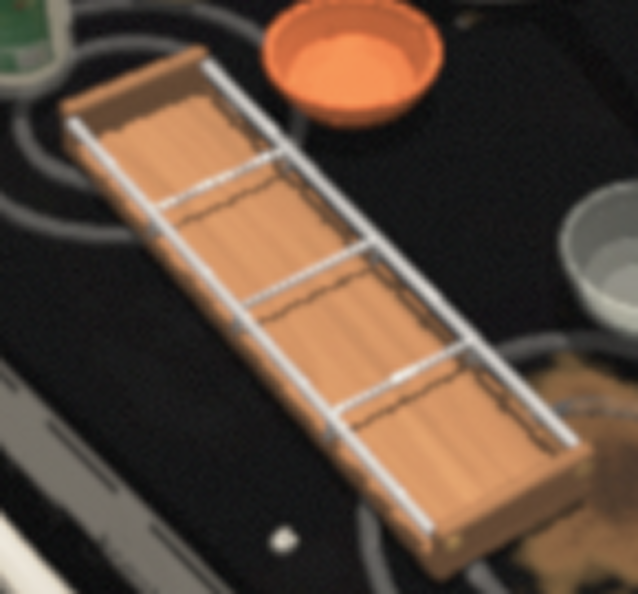

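The scene crop agrees with the top view: the rails and dividers run straight, and the dish is beside the rack's +y end at crop (352,60). The rack centre is (0.4703, 0.0239) and its turn is −6.6°. I'll keep tool y along the rack's x for the whole job.

```bash
cat >> h.py <<'E'
TH=np.radians(-6.6);RC=np.array([.4703,.0239])
bay=lambda y,x=0:RC+np.array([np.cos(TH)*x-np.sin(TH)*y,np.sin(TH)*x+np.cos(TH)*y])
yy=np.array([np.cos(TH),np.sin(TH),0]);zz=np.array([0,0,-1.]);RT=R.from_matrix(np.c_[np.cross(yy,zz),yy,zz])
def plan(*pts):
    o=manip.get_obs();T=R.from_rotvec(o["tool_rot"])
    print("rot",(np.degrees((T.inv()*RT).as_rotvec())/5).round(2),"t",o["clock"],"pos",o["eef_pos"].round(4),"w",o["grip_width"],o["grasp_force"],"F",o["force"].round(1))
    for p in pts: print(np.round(p,4),"slide",(T.inv().apply(np.array(p)-o["eef_pos"])/.025).round(2))
E
python3 -c "
from h import *
plan((.40,.25,.26),(.41,0,.26),(.3625,-.2507,.2),(.3625,-.2507,.043))
for y in(.126,.042,-.042,-.126):print(bay(y))"
```

```text
rot [-2.000e-02  1.000e-02  1.521e+01] t 0.1 pos [0.2016 0.5379 0.2305] w 0.08542699086459841 0.0 F [-0.2  0.2 -0.9]
[0.4  0.25 0.26] slide [-11.47  -8.    -1.17]
[0.41 0.   0.26] slide [-15.36 -17.22  -1.15]
[ 0.3625 -0.2507  0.2   ] slide [-17.1  -27.27   1.26]
[ 0.3625 -0.2507  0.043 ] slide [-17.1  -27.26   7.54]
[0.48478208 0.14906497]
[0.47512736 0.06562166]
[ 0.46547264 -0.01782166]
[ 0.45581792 -0.10126497]
```

Call:
{"name": "play_rows", "arguments": {
  "slide": [
    [-2, -1.5, -0.6],
    [-4, -3, -1.2],
    [-6, -4.5, -1.2],
    [-8, -6, -1.2],
    [-10, -7.5, -1.2],
    [-11.5, -8, -1.2],
    [-12.3, -10, -1.2],
    [-13.1, -12, -1.2],
    [-13.9, -14, -1.2],
    [-14.7, -16, -1.2],
    [-15.4, -17.2, -1.2],
    [-15.7, -19, -1.0],
    [-16, -21, -0.6],
    [-16.3, -23, -0.2],
    [-16.7, -25, 0.3],
    [-17.1, -27.3, 1.2],
    [-17.1, -27.3, 1.2],
    [-17.1, -27.3, 1.2],
    [-17.1, -27.3, 1.2]
  ],
  "rotation": [
    [0, 0, 0],
    [0, 0, 1],
    [0, 0, 2],
    [0, 0, 3],
    [0, 0, 4],
    [0, 0, 5],
    [0, 0, 6],
    [0, 0, 7],
    [0, 0, 8],
    [0, 0, 9.5],
    [0, 0, 11],
    [0, 0, 12.5],
    [0, 0, 14],
    [0, 0, 15.2],
    [0, 0, 15.2],
    [0, 0, 15.2],
    [0, 0, 15.2],
    [0, 0, 15.2],
    [0, 0, 15.2]
  ],
  "jaw": [0, 0, 0, 0, 0, 0, 0, 0, 0, 0, 0, 0, 0, 0, 0, 0, 0, 0, 0],
  "force": 40
}}

```text
clock: 2.48
eef_pos: [0.3629, -0.2496, 0.2017]
tool_rot: [2.343, 2.093, 0.001]
force: [0.5, 1.5, 0.1]
grip_width: 0.0847
grasp_force: 0.0
```

```bash
python3 -c "
from h import *
print(manip.get_obs()['qpos'].round(2))
plan((.3625,-.2507,.043))"
```

```text
[-0.75  0.12 -0.34  1.11  0.    0.94]
rot [ 0.   -0.    0.03] t 2.475 pos [ 0.3629 -0.2496  0.2017] w 0.08474744072837176 0.0 F [0.5 1.5 0.1]
[ 0.3625 -0.2507  0.043 ] slide [-0.05 -0.01  6.35]
```

Call:
{"name": "play_rows", "arguments": {
  "slide": [
    [-0.05, 0, 1.5],
    [-0.05, 0, 3],
    [-0.05, 0, 4.5],
    [-0.05, 0, 5.6],
    [-0.05, 0, 6.3],
    [-0.05, 0, 6.3],
    [-0.05, 0, 6.3],
    [-0.05, 0, 6.3],
    [-0.05, 0, 6.3],
    [-0.05, 0, 6.3],
    [-0.05, 0, 6.3],
    [-0.05, 0, 6.3],
    [-0.05, 0, 6.3],
    [-0.05, 0, 6.3]
  ],
  "rotation": [
    [0, 0, 0],
    [0, 0, 0],
    [0, 0, 0],
    [0, 0, 0],
    [0, 0, 0],
    [0, 0, 0],
    [0, 0, 0],
    [0, 0, 0],
    [0, 0, 0],
    [0, 0, 0],
    [0, 0, 0],
    [0, 0, 0],
    [0, 0, 0],
    [0, 0, 0]
  ],
  "jaw": [0, 0, 0, 0, 0, 0, 60, 120, 180, 255, 255, 255, 255, 255],
  "force": 40
}}

```text
clock: 4.22
eef_pos: [0.3632, -0.2526, 0.0448]
tool_rot: [2.344, 2.089, 0.001]
force: [0.0, 0.4, 6.1]
grip_width: 0.0368
grasp_force: 39.7
```

```bash
python3 -c "
from h import *
b=bay(.126)
# held: lift .09; go to bay; lower to same z+.010+.001
z=manip.get_obs()['eef_pos'][2]
plan((.3625,-.2507,z+.10),(*b,z+.10),(*b,z+.012))"
```

```text
rot [0.02 0.01 0.01] t 4.225 pos [ 0.3632 -0.2526  0.0448] w 0.03678496631548253 39.651854038238525 F [0.  0.4 6.1]
[ 0.3625 -0.2507  0.1448] slide [ 0.07 -0.03 -4.  ]
[0.4848 0.1491 0.1448] slide [16.51  3.   -4.01]
[0.4848 0.1491 0.0568] slide [16.52  3.   -0.49]
```

Call:
{"name": "play_rows", "arguments": {
  "slide": [
    [0, 0, -0.6],
    [0, 0, -2],
    [0, 0, -3.5],
    [0.6, 0, -4],
    [2, 0.2, -4],
    [4, 0.5, -4],
    [6, 0.9, -4],
    [8, 1.3, -4],
    [10, 1.7, -4],
    [12, 2.1, -4],
    [14, 2.5, -4],
    [15.6, 2.8, -4],
    [16.5, 3, -4],
    [16.5, 3, -4],
    [16.5, 3, -4],
    [16.5, 3, -3.2],
    [16.5, 3, -2.2],
    [16.5, 3, -1.4],
    [16.5, 3, -1],
    [16.5, 3, -1]
  ],
  "rotation": [
    [0, 0, 0],
    [0, 0, 0],
    [0, 0, 0],
    [0, 0, 0],
    [0, 0, 0],
    [0, 0, 0],
    [0, 0, 0],
    [0, 0, 0],
    [0, 0, 0],
    [0, 0, 0],
    [0, 0, 0],
    [0, 0, 0],
    [0, 0, 0],
    [0, 0, 0],
    [0, 0, 0],
    [0, 0, 0],
    [0, 0, 0],
    [0, 0, 0],
    [0, 0, 0],
    [0, 0, 0]
  ],
  "jaw": [255, 255, 255, 255, 255, 255, 255, 255, 255, 255, 255, 255, 255, 255, 255, 255, 255, 255, 255, 255]
}}

```text
clock: 6.72
eef_pos: [0.4831, 0.1486, 0.0683]
tool_rot: [-2.345, -2.089, 0.002]
force: [-0.4, 0.4, -1.0]
grip_width: 0.0366
grasp_force: 40.5
```

```bash
cat > look.py <<'E'
import sys
from h import *
n=sys.argv[1];p,d=read_camera("scene");p2,d2=read_camera("top")
cv2.imwrite(f"pics/{n}.png",np.hstack([p[60:400,110:480,::-1],p2[90:430,120:440,::-1]]))
for a,v in zip((.126,.042,-.042,-.126),"smjd"): pass
# points above the rack, in rack frame, per bay
for nm,D in(("top",d2),("scn",d)):
    P=cloud(camera_model(nm if nm=="top" else "scene"),D).reshape(-1,3)
    l=(P[:,:2]-RC)@np.array([[np.cos(TH),-np.sin(TH)],[np.sin(TH),np.cos(TH)]])
    for y,h in((.126,.098),(.042,.116),(-.042,.165),(-.126,.201)):
        s=(abs(l[:,0])<.05)&(abs(l[:,1]-y)<.04)&(abs(P[:,2]-h)<.012)
        if s.sum()>15: (cx,cy),r=cv2.minEnclosingCircle(l[s].astype(np.float32));print(nm,"bay",y,"rack x,y",round(cx,4),round(cy-y,4),"r",round(r,4),"zmed",np.median(P[s,2]).round(4))
E
python3 look.py a1; python3 -c "
from h import *
plan((*bay(.126),.0568))"
```

```text
rot [ 0.01 -0.    0.  ] t 6.825 pos [0.4844 0.149  0.0695] w 0.0364846301353769 40.51553055876866 F [-0.2 -0.6 -0.7]
[0.4848 0.1491 0.0568] slide [0.   0.01 0.51]Traceback (most recent call last):
  File "look.py", line 4, in <module>
    cv2.imwrite(f"pics/{n}.png",np.hstack([p[60:400,110:480,::-1],p2[90:430,120:440,::-1]]))
                                ~~~~~~~~~^^^^^^^^^^^^^^^^^^^^^^^^^^^^^^^^^^^^^^^^^^^^^^^^^^
    return _nx.concatenate(arrs, 1, dtype=dtype, casting=casting)
           ~~~~~~~~~~~~~~~^^^^^^^^^^^^^^^^^^^^^^^^^^^^^^^^^^^^^^^
ValueError: all the input array dimensions except for the concatenation axis must match exactly, but along dimension 0, the array at index 0 has size 340 and the array at index 1 has size 330
```

```bash
sed -i 's/p\[60:400,/p[60:390,/;s/p2\[90:430/p2[90:420/' look.py; python3 look.py a1
```

```text
scn bay 0.126 rack x,y -0.0002 -0.0053 r 0.0331 zmed 0.0995
```

View pics/a1.png

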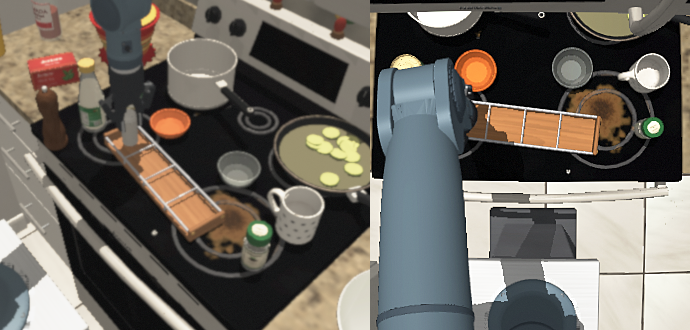

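The picture shows the shaker hanging upright over the far-left bay, at about (130,128). I'll lower it, release, and go up.

Call:
{"name": "play_rows", "arguments": {
  "slide": [
    [0, 0, 0.3],
    [0, 0, 0.5],
    [0, 0, 0.57],
    [0, 0, 0.57],
    [0, 0, 0.57],
    [0, 0, 0.57],
    [0, 0, 0.57],
    [0, 0, 0.57],
    [0, 0, 0.57],
    [0, 0, -0.5],
    [0, 0, -2],
    [0, 0, -4],
    [0, 0, -5],
    [0, 0, -5]
  ],
  "rotation": [
    [0, 0, 0],
    [0, 0, 0],
    [0, 0, 0],
    [0, 0, 0],
    [0, 0, 0],
    [0, 0, 0],
    [0, 0, 0],
    [0, 0, 0],
    [0, 0, 0],
    [0, 0, 0],
    [0, 0, 0],
    [0, 0, 0],
    [0, 0, 0],
    [0, 0, 0]
  ],
  "jaw": [255, 255, 255, 255, 180, 100, 0, 0, 0, 0, 0, 0, 0, 0]
}}

```text
clock: 8.68
eef_pos: [0.4859, 0.1496, 0.196]
tool_rot: [2.343, 2.089, 0.007]
force: [0.1, -0.3, 0.1]
grip_width: 0.0855
grasp_force: 0.0
```

```bash
python3 -c "
from h import *
plan((.468,-.2625,.195),(.468,-.2625,.046))"
```

```text
rot [ 0.06 -0.02  0.01] t 8.675 pos [0.4859 0.1496 0.196 ] w 0.0854899309023014 0.0 F [ 0.1 -0.3  0.1]
[ 0.468  -0.2625  0.195 ] slide [-16.46   1.17   0.02]
[ 0.468  -0.2625  0.046 ] slide [-16.47   1.14   5.98]
```

Call:
{"name": "play_rows", "arguments": {
  "slide": [
    [-1, 0.1, 0],
    [-3, 0.2, 0],
    [-5, 0.35, 0],
    [-7, 0.5, 0],
    [-9, 0.65, 0],
    [-11, 0.8, 0],
    [-13, 0.9, 0],
    [-15, 1.05, 0],
    [-16.2, 1.15, 0],
    [-16.45, 1.15, 0],
    [-16.45, 1.15, 0],
    [-16.45, 1.15, 0],
    [-16.45, 1.15, 0],
    [-16.45, 1.15, 0]
  ],
  "rotation": [
    [0, 0, 0],
    [0, 0, 0],
    [0, 0, 0],
    [0, 0, 0],
    [0, 0, 0],
    [0, 0, 0],
    [0, 0, 0],
    [0, 0, 0],
    [0, 0, 0],
    [0, 0, 0],
    [0, 0, 0],
    [0, 0, 0],
    [0, 0, 0],
    [0, 0, 0]
  ],
  "jaw": [0, 0, 0, 0, 0, 0, 0, 0, 0, 0, 0, 0, 0, 0]
}}

```text
clock: 10.42
eef_pos: [0.4658, -0.2619, 0.1939]
tool_rot: [2.344, 2.092, 0.0]
force: [-0.0, -0.5, -0.8]
grip_width: 0.0853
grasp_force: 0.0
```

```bash
python3 look.py a2; python3 -c "
from h import *
plan((.468,-.2625,.046))"
```

```text
top bay 0.126 rack x,y -0.0005 0.0025 r 0.0183 zmed 0.0978
scn bay 0.126 rack x,y -0.0019 -0.0015 r 0.0186 zmed 0.0948
rot [0.   0.   0.02] t 10.525 pos [ 0.4658 -0.2622  0.1939] w 0.08539908374395445 0.0 F [-0.4  0.3  0.7]
[ 0.468  -0.2625  0.046 ] slide [-0.    0.09  5.92]
```

View pics/a2.png

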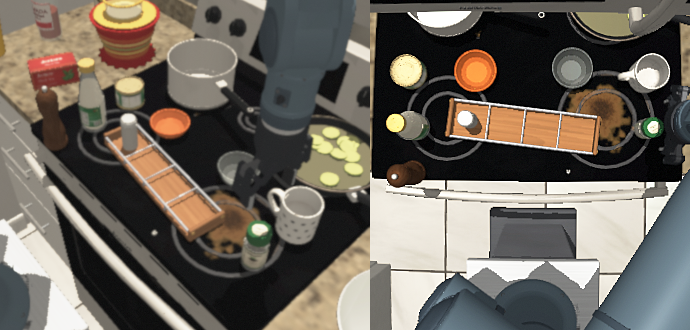

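The shaker stands upright in bay +126, about 2 mm off centre. The gripper is above the jar lid at (260,232), so I'll descend and grasp it.

Call:
{"name": "play_rows", "arguments": {
  "slide": [
    [0, 0.08, 1.5],
    [0, 0.08, 3],
    [0, 0.08, 4.4],
    [0, 0.08, 5.4],
    [0, 0.08, 5.9],
    [0, 0.08, 5.9],
    [0, 0.08, 5.9],
    [0, 0.08, 5.9],
    [0, 0.08, 5.9],
    [0, 0.08, 5.9],
    [0, 0.08, 5.9],
    [0, 0.08, 5.9],
    [0, 0.08, 5.9],
    [0, 0.08, 5.9]
  ],
  "rotation": [
    [0, 0, 0],
    [0, 0, 0],
    [0, 0, 0],
    [0, 0, 0],
    [0, 0, 0],
    [0, 0, 0],
    [0, 0, 0],
    [0, 0, 0],
    [0, 0, 0],
    [0, 0, 0],
    [0, 0, 0],
    [0, 0, 0],
    [0, 0, 0],
    [0, 0, 0]
  ],
  "jaw": [0, 0, 0, 0, 0, 0, 60, 120, 180, 255, 255, 255, 255, 255]
}}

```text
clock: 12.28
eef_pos: [0.4683, -0.2636, 0.0477]
tool_rot: [2.343, 2.089, 0.0]
force: [-1.4, 0.9, 6.7]
grip_width: 0.0451
grasp_force: 37.4
```

```bash
python3 -c "
from h import *
b=bay(.042)
z=manip.get_obs()['eef_pos'][2]
plan((*b,z+.10),(*b,z+.010))"
```

```text
rot [0.02 0.02 0.01] t 12.275 pos [ 0.4683 -0.2636  0.0477] w 0.04507528248005625 37.37585788127035 F [-1.4  0.9  6.7]
[0.4751 0.0656 0.1477] slide [13.11 -1.23 -4.02]
[0.4751 0.0656 0.0577] slide [13.11 -1.23 -0.42]
```

Call:
{"name": "play_rows", "arguments": {
  "slide": [
    [0, 0, -0.6],
    [0, 0, -2],
    [0, 0, -3.5],
    [0.6, 0, -4],
    [2, -0.2, -4],
    [4, -0.4, -4],
    [6, -0.6, -4],
    [8, -0.8, -4],
    [10, -1, -4],
    [11.8, -1.15, -4],
    [13.1, -1.2, -4],
    [13.1, -1.2, -4],
    [13.1, -1.2, -4],
    [13.1, -1.2, -3.2],
    [13.1, -1.2, -2.2],
    [13.1, -1.2, -1.4],
    [13.1, -1.2, -0.9],
    [13.1, -1.2, -0.9],
    [13.1, -1.2, -0.9]
  ],
  "rotation": [
    [0, 0, 0],
    [0, 0, 0],
    [0, 0, 0],
    [0, 0, 0],
    [0, 0, 0],
    [0, 0, 0],
    [0, 0, 0],
    [0, 0, 0],
    [0, 0, 0],
    [0, 0, 0],
    [0, 0, 0],
    [0, 0, 0],
    [0, 0, 0],
    [0, 0, 0],
    [0, 0, 0],
    [0, 0, 0],
    [0, 0, 0],
    [0, 0, 0],
    [0, 0, 0]
  ],
  "jaw": [255, 255, 255, 255, 255, 255, 255, 255, 255, 255, 255, 255, 255, 255, 255, 255, 255, 255, 255]
}}

```text
clock: 14.65
eef_pos: [0.4758, 0.0657, 0.0694]
tool_rot: [2.345, 2.09, 0.001]
force: [-0.1, 0.0, -1.6]
grip_width: 0.0448
grasp_force: 37.7
```

```bash
python3 -c "
from h import *
b=bay(.042);plan((*b,.0577))"
```

```text
rot [ 0.01 -0.    0.  ] t 14.65 pos [0.4758 0.0657 0.0694] w 0.0447516022490559 37.653303975239396 F [-0.1  0.  -1.6]
[0.4751 0.0656 0.0577] slide [-0.01 -0.03  0.47]
```

Call:
{"name": "play_rows", "arguments": {
  "slide": [
    [0, 0, 0.25],
    [0, 0, 0.45],
    [0, 0, 0.52],
    [0, 0, 0.52],
    [0, 0, 0.52],
    [0, 0, 0.52],
    [0, 0, 0.52],
    [0, 0, 0.52],
    [0, 0, 0.52],
    [0, 0, -0.5],
    [0, 0, -2],
    [0, 0, -4],
    [0, 0, -6],
    [0, 0, -7],
    [0, 0, -7]
  ],
  "rotation": [
    [0, 0, 0],
    [0, 0, 0],
    [0, 0, 0],
    [0, 0, 0],
    [0, 0, 0],
    [0, 0, 0],
    [0, 0, 0],
    [0, 0, 0],
    [0, 0, 0],
    [0, 0, 0],
    [0, 0, 0],
    [0, 0, 0],
    [0, 0, 0],
    [0, 0, 0],
    [0, 0, 0]
  ],
  "jaw": [255, 255, 255, 255, 180, 100, 0, 0, 0, 0, 0, 0, 0, 0, 0]
}}

```text
clock: 16.52
eef_pos: [0.4768, 0.066, 0.2458]
tool_rot: [2.343, 2.089, 0.006]
force: [-0.6, 0.3, -1.0]
grip_width: 0.0856
grasp_force: 0.0
```

```bash
python3 -c "
from h import *
plan((.358,.285,.25),(.358,.285,.121))"
```

```text
rot [ 0.05 -0.01  0.01] t 16.525 pos [0.4768 0.066  0.2458] w 0.08561314464044742 0.0 F [-0.6  0.3 -1. ]
[0.358 0.285 0.25 ] slide [ 8.16 -5.72 -0.19]
[0.358 0.285 0.121] slide [ 8.16 -5.75  4.97]
```

Call:
{"name": "play_rows", "arguments": {
  "slide": [
    [0.8, -0.6, -0.2],
    [2.2, -1.5, -0.2],
    [3.8, -2.7, -0.2],
    [5.4, -3.8, -0.2],
    [7, -4.9, -0.2],
    [8, -5.6, -0.2],
    [8.15, -5.7, -0.2],
    [8.15, -5.7, -0.2],
    [8.15, -5.7, -0.2],
    [8.15, -5.7, -0.2]
  ],
  "rotation": [
    [0, 0, 0],
    [0, 0, 0],
    [0, 0, 0],
    [0, 0, 0],
    [0, 0, 0],
    [0, 0, 0],
    [0, 0, 0],
    [0, 0, 0],
    [0, 0, 0],
    [0, 0, 0]
  ],
  "jaw": [0, 0, 0, 0, 0, 0, 0, 0, 0, 0]
}}

```text
clock: 17.77
eef_pos: [0.3574, 0.2839, 0.2487]
tool_rot: [2.347, 2.089, -0.0]
force: [-0.5, -0.3, 0.1]
grip_width: 0.0855
grasp_force: 0.0
```

```bash
python3 look.py a3; python3 -c "
from h import *
plan((.358,.285,.119))"
```

```text
top bay 0.126 rack x,y -0.0004 0.0022 r 0.0184 zmed 0.0978
top bay 0.042 rack x,y 0.0007 0.0016 r 0.0228 zmed 0.1167
scn bay 0.126 rack x,y -0.001 0.0001 r 0.0196 zmed 0.095
scn bay 0.042 rack x,y -0.0005 0.0015 r 0.0249 zmed 0.1137
rot [ 0.   -0.   -0.01] t 17.875 pos [0.3573 0.2841 0.2488] w 0.0854032184016642 0.0 F [-0.4 -0.1  0.7]
[0.358 0.285 0.119] slide [0.04 0.02 5.19]
```

View pics/a3.png

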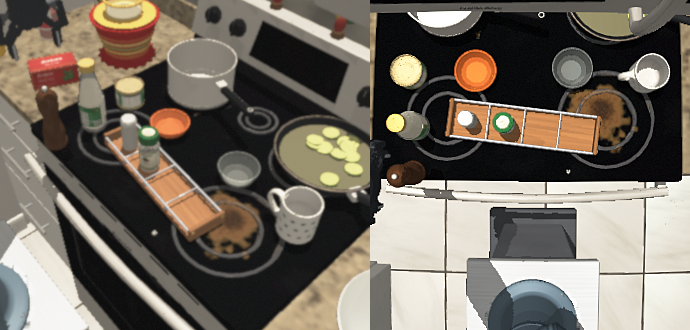

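Shaker and jar both stand upright in their bays, the jar at about (148,150). The gripper is over the mill, so I'll descend onto its head.

Call:
{"name": "play_rows", "arguments": {
  "slide": [
    [0, 0, 1],
    [0, 0, 2.3],
    [0, 0, 3.6],
    [0, 0, 4.7],
    [0, 0, 5.2],
    [0, 0, 5.2],
    [0, 0, 5.2],
    [0, 0, 5.2],
    [0, 0, 5.2],
    [0, 0, 5.2],
    [0, 0, 5.2],
    [0, 0, 5.2],
    [0, 0, 5.2],
    [0, 0, 5.2]
  ],
  "rotation": [
    [0, 0, 0],
    [0, 0, 0],
    [0, 0, 0],
    [0, 0, 0],
    [0, 0, 0],
    [0, 0, 0],
    [0, 0, 0],
    [0, 0, 0],
    [0, 0, 0],
    [0, 0, 0],
    [0, 0, 0],
    [0, 0, 0],
    [0, 0, 0],
    [0, 0, 0]
  ],
  "jaw": [0, 0, 0, 0, 0, 0, 60, 120, 180, 255, 255, 255, 255, 255],
  "force": 60
}}

```text
clock: 19.62
eef_pos: [0.358, 0.2854, 0.1205]
tool_rot: [2.344, 2.091, 0.005]
force: [-1.2, 0.3, 6.3]
grip_width: 0.0453
grasp_force: 61.0
```

```bash
python3 -c "
from h import *
b=bay(-.042);z=manip.get_obs()['eef_pos'][2]
f=bay(-.042,-.095);print(f)
plan((.358,.285,z+.06),(*f,z+.06),(*b,z+.06),(*b,z+.010))"
```

```text
[ 0.37110223 -0.00690263]
rot [ 0.03 -0.02  0.01] t 19.625 pos [0.358  0.2854 0.1205] w 0.04534428789695482 60.96397403161973 F [-1.2  0.3  6.3]
[0.358  0.285  0.1805] slide [-0.01  0.01 -2.4 ]
[ 0.3711 -0.0069  0.1805] slide [-11.55   1.86  -2.42]
[ 0.4655 -0.0178  0.1805] slide [-11.56   5.66  -2.41]
[ 0.4655 -0.0178  0.1305] slide [-11.56   5.65  -0.41]
```

The opening is about 2.5 mm less than the head's widest, so the pads sit a little above it. I'll regrasp 8 mm lower.

Call:
{"name": "play_rows", "arguments": {
  "slide": [
    [0, 0, 0],
    [0, 0, 0],
    [0, 0, 0],
    [0, 0, 0.15],
    [0, 0, 0.32],
    [0, 0, 0.32],
    [0, 0, 0.32],
    [0, 0, 0.32],
    [0, 0, 0.32],
    [0, 0, 0.32],
    [0, 0, 0.32],
    [0, 0, 0.32]
  ],
  "rotation": [
    [0, 0, 0],
    [0, 0, 0],
    [0, 0, 0],
    [0, 0, 0],
    [0, 0, 0],
    [0, 0, 0],
    [0, 0, 0],
    [0, 0, 0],
    [0, 0, 0],
    [0, 0, 0],
    [0, 0, 0],
    [0, 0, 0]
  ],
  "jaw": [180, 60, 0, 0, 0, 60, 120, 180, 255, 255, 255, 255]
}}

```text
clock: 21.12
eef_pos: [0.3574, 0.2849, 0.1112]
tool_rot: [2.345, 2.091, 0.002]
force: [1.4, 0.7, 4.3]
grip_width: 0.0466
grasp_force: 62.1
```

```bash
python3 -c "
from h import *
b=bay(-.042);z=manip.get_obs()['eef_pos'][2]
f=bay(-.042,-.095)
plan((.358,.285,z+.06),(*f,z+.06),(*b,z+.06),(*b,z+.010))"
```

```text
rot [ 0.01 -0.01  0.01] t 21.125 pos [0.3574 0.2849 0.1112] w 0.04660937471567746 62.14172421456169 F [1.4 0.7 4.3]
[0.358  0.285  0.1712] slide [ 0.01  0.03 -2.4 ]
[ 0.3711 -0.0069  0.1712] slide [-11.53   1.88  -2.41]
[ 0.4655 -0.0178  0.1712] slide [-11.54   5.68  -2.4 ]
[ 0.4655 -0.0178  0.1212] slide [-11.54   5.68  -0.4 ]
```

Call:
{"name": "play_rows", "arguments": {
  "slide": [
    [0, 0, -0.3],
    [0, 0, -1],
    [0, 0, -1.8],
    [-0.5, 0, -2.4],
    [-1.5, 0.2, -2.4],
    [-3, 0.4, -2.4],
    [-4.5, 0.7, -2.4],
    [-6, 0.95, -2.4],
    [-7.5, 1.2, -2.4],
    [-9, 1.45, -2.4],
    [-10.4, 1.7, -2.4],
    [-11.3, 1.85, -2.4],
    [-11.5, 2.2, -2.4],
    [-11.5, 3, -2.4],
    [-11.5, 4, -2.4],
    [-11.5, 5, -2.4],
    [-11.5, 5.6, -2.4],
    [-11.5, 5.65, -2.4],
    [-11.5, 5.65, -2.4],
    [-11.5, 5.65, -2.4]
  ],
  "rotation": [
    [0, 0, 0],
    [0, 0, 0],
    [0, 0, 0],
    [0, 0, 0],
    [0, 0, 0],
    [0, 0, 0],
    [0, 0, 0],
    [0, 0, 0],
    [0, 0, 0],
    [0, 0, 0],
    [0, 0, 0],
    [0, 0, 0],
    [0, 0, 0],
    [0, 0, 0],
    [0, 0, 0],
    [0, 0, 0],
    [0, 0, 0],
    [0, 0, 0],
    [0, 0, 0],
    [0, 0, 0]
  ],
  "jaw": [255, 255, 255, 255, 255, 255, 255, 255, 255, 255, 255, 255, 255, 255, 255, 255, 255, 255, 255, 255]
}}

```text
clock: 23.62
eef_pos: [0.4634, -0.0169, 0.1707]
tool_rot: [-2.344, -2.09, 0.001]
force: [-0.2, -0.2, -3.0]
grip_width: 0.0462
grasp_force: 62.1
```

```bash
python3 look.py a4; python3 -c "
from h import *
b=bay(-.042);plan((*b,.1212))"
```

```text
top bay 0.126 rack x,y -0.0005 0.0027 r 0.0183 zmed 0.0979
top bay 0.042 rack x,y -0.0024 0.0113 r 0.0188 zmed 0.1166
scn bay 0.126 rack x,y -0.001 -0.0006 r 0.0183 zmed 0.0948
scn bay 0.042 rack x,y -0.001 0.0013 r 0.0243 zmed 0.1137
scn bay -0.042 rack x,y -0.0006 -0.0095 r 0.0305 zmed 0.1668
rot [-0.   -0.    0.01] t 23.725 pos [ 0.4637 -0.017   0.1709] w 0.04616401090686957 62.09466630676616 F [-0.1  0.  -2. ]
[ 0.4655 -0.0178  0.1212] slide [-0.03  0.07  1.99]
```

View pics/a4.png

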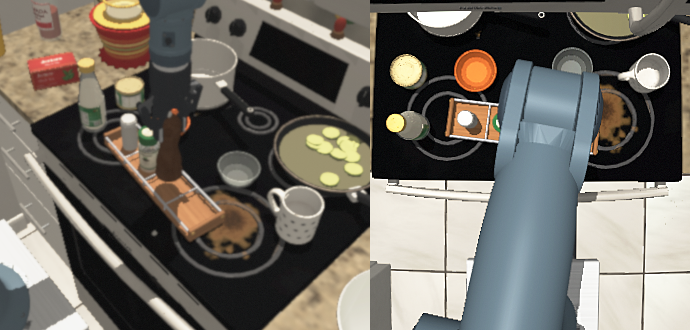

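```bash
python3 - <<'E'
from h import *
m=camera_model("scene");p,d=read_camera("scene");P=cloud(m,d)
# mill pixels: dark brown, in window
hsv=cv2.cvtColor(p,cv2.COLOR_RGB2HSV);H,S,V=[hsv[...,i].astype(int) for i in range(3)]
w=((H<16)|(H>172))&(S>70)&(V>25)&(V<125)
u0,v0,u1,v1=255,165,310,250
w2=np.zeros_like(w);w2[v0:v1,u0:u1]=w[v0:v1,u0:u1];w2&=(P[...,2]>.05)&(P[...,2]<.25)
q=P[w2];print(len(q))
for z in np.arange(.06,.23,.015):
    s=q[abs(q[:,2]-z)<.0075]
    if len(s)>5: print(round(z,3),s[:,:2].mean(0).round(4),(s[:,:2].max(0)-s[:,:2].min(0)).round(3),len(s))
E
```

```text
1329
0.06 [ 0.4495 -0.0334] [0.041 0.035] 44
0.075 [ 0.4512 -0.0295] [0.054 0.047] 163
0.09 [ 0.4511 -0.0306] [0.045 0.037] 111
0.105 [ 0.4526 -0.03  ] [0.047 0.041] 160
0.12 [ 0.4544 -0.0274] [0.047 0.037] 149
0.135 [ 0.4552 -0.0256] [0.035 0.032] 116
0.15 [ 0.4548 -0.0268] [0.032 0.024] 79
0.165 [ 0.4551 -0.0316] [0.033 0.02 ] 66
0.18 [ 0.458 -0.033] [0.05  0.018] 107
0.195 [ 0.4593 -0.0341] [0.057 0.016] 105
0.21 [ 0.4622 -0.0272] [0.054 0.044] 211
0.225 [ 0.4693 -0.0187] [0.037 0.013] 11
```

The mill hangs practically upright over its bay at (170,150), with its foot near z = 0.06, so it has not slipped. I'll lower it slowly and release.

Call:
{"name": "play_rows", "arguments": {
  "slide": [
    [0, 0.07, 0.2],
    [0, 0.07, 0.6],
    [0, 0.07, 1],
    [0, 0.07, 1.4],
    [0, 0.07, 1.7],
    [0, 0.07, 1.9],
    [0, 0.07, 2],
    [0, 0.07, 2],
    [0, 0.07, 2],
    [0, 0.07, 2]
  ],
  "rotation": [
    [0, 0, 0],
    [0, 0, 0],
    [0, 0, 0],
    [0, 0, 0],
    [0, 0, 0],
    [0, 0, 0],
    [0, 0, 0],
    [0, 0, 0],
    [0, 0, 0],
    [0, 0, 0]
  ],
  "jaw": [255, 255, 255, 255, 255, 255, 255, 255, 255, 255]
}}

```text
clock: 25.02
eef_pos: [0.4661, -0.0172, 0.1211]
tool_rot: [2.345, 2.091, 0.0]
force: [-2.1, 0.5, 3.4]
grip_width: 0.0461
grasp_force: 62.3
```

Light upward contact, so the foot is on the floor. Releasing.

Call:
{"name": "play_rows", "arguments": {
  "slide": [
    [0, 0, 0],
    [0, 0, 0],
    [0, 0, 0],
    [0, 0, 0],
    [0, 0, 0],
    [0, 0, -0.5],
    [0, 0, -2],
    [0, 0, -4],
    [0, 0, -5.6],
    [0, 0, -6],
    [0, 0, -6]
  ],
  "rotation": [
    [0, 0, 0],
    [0, 0, 0],
    [0, 0, 0],
    [0, 0, 0],
    [0, 0, 0],
    [0, 0, 0],
    [0, 0, 0],
    [0, 0, 0],
    [0, 0, 0],
    [0, 0, 0],
    [0, 0, 0]
  ],
  "jaw": [180, 100, 0, 0, 0, 0, 0, 0, 0, 0, 0]
}}

```text
clock: 26.4
eef_pos: [0.4666, -0.0174, 0.2714]
tool_rot: [2.344, 2.09, 0.002]
force: [-1.6, 0.4, -1.2]
grip_width: 0.0853
grasp_force: 0.0
```

```bash
python3 -c "
from h import *
plan((.4675,.279,.27),(.4675,.279,.136))"
```

```text
rot [ 0.02 -0.    0.01] t 26.4 pos [ 0.4666 -0.0174  0.2714] w 0.08525399235807012 0.0 F [-1.6  0.4 -1.2]
[0.4675 0.279  0.27  ] slide [11.78 -1.32  0.05]
[0.4675 0.279  0.136 ] slide [11.78 -1.33  5.41]
```

Call:
{"name": "play_rows", "arguments": {
  "slide": [
    [0.8, -0.1, 0],
    [2.5, -0.3, 0],
    [4.5, -0.5, 0],
    [6.5, -0.7, 0],
    [8.5, -0.95, 0],
    [10.3, -1.15, 0],
    [11.4, -1.3, 0],
    [11.8, -1.3, 0],
    [11.8, -1.3, 0],
    [11.8, -1.3, 0],
    [11.8, -1.3, 0]
  ],
  "rotation": [
    [0, 0, 0],
    [0, 0, 0],
    [0, 0, 0],
    [0, 0, 0],
    [0, 0, 0],
    [0, 0, 0],
    [0, 0, 0],
    [0, 0, 0],
    [0, 0, 0],
    [0, 0, 0],
    [0, 0, 0]
  ],
  "jaw": [0, 0, 0, 0, 0, 0, 0, 0, 0, 0, 0]
}}

```text
clock: 27.78
eef_pos: [0.4677, 0.2784, 0.2709]
tool_rot: [2.346, 2.089, -0.0]
force: [-0.8, -0.1, 0.3]
grip_width: 0.0851
grasp_force: 0.0
```

```bash
python3 look.py a5; python3 - <<'E'
from h import *
m=camera_model("top");p=np.load("pics/top0.npz")["p"];hsv=cv2.cvtColor(p,cv2.COLOR_RGB2HSV).astype(int)
w=(hsv[...,0]>20)&(hsv[...,0]<35)&(hsv[...,1]>120)&(hsv[...,2]>120);w[:190]=0;w[235:]=0;w[:,:130]=0;w[:,170:]=0
v,u=np.nonzero(w);print(len(u),u.mean(),v.mean(),np.ptp(u),np.ptp(v));c=onplane(m,[(u.mean(),v.mean())],.188)[0];print(c)
plan((c[0],c[1],.136))
E
```

```text
top bay 0.126 rack x,y -0.0004 0.0028 r 0.0184 zmed 0.0978
top bay 0.042 rack x,y 0.0005 0.0016 r 0.0229 zmed 0.1166
top bay -0.042 rack x,y 0.0022 0.0039 r 0.0247 zmed 0.165
scn bay 0.126 rack x,y -0.0012 0.0 r 0.0187 zmed 0.0947
scn bay 0.042 rack x,y 0.0007 0.0007 r 0.0242 zmed 0.1139
scn bay -0.042 rack x,y -0.0005 -0.0 r 0.0234 zmed 0.1629
34 144.11764705882354 213.2941176470588 16 17
[0.46661804 0.28273632 0.188     ]
rot [ 0.   -0.   -0.01] t 27.875 pos [0.4677 0.2788 0.271 ] w 0.08524534992525529 0.0 F [ 0.2 -0.   0.1]
[0.4666 0.2827 0.136 ] slide [ 0.15 -0.06  5.4 ]
```

View pics/a5.png

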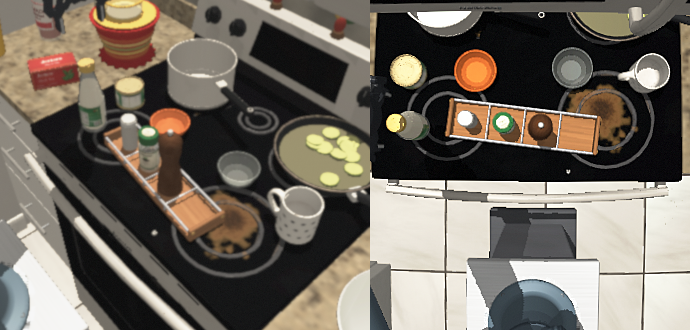

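The mill stands upright at (170,165). The dressing cap is at (90,62), under the gripper. I'll descend with a stronger grip.

Call:
{"name": "play_rows", "arguments": {
  "slide": [
    [0.04, 0, 1],
    [0.04, 0, 2.4],
    [0.04, 0, 3.8],
    [0.04, 0, 4.9],
    [0.04, 0, 5.4],
    [0.04, 0, 5.4],
    [0.04, 0, 5.4],
    [0.04, 0, 5.4],
    [0.04, 0, 5.4],
    [0.04, 0, 5.4],
    [0.04, 0, 5.4],
    [0.04, 0, 5.4],
    [0.04, 0, 5.4],
    [0.04, 0, 5.4]
  ],
  "rotation": [
    [0, 0, 0],
    [0, 0, 0],
    [0, 0, 0],
    [0, 0, 0],
    [0, 0, 0],
    [0, 0, 0],
    [0, 0, 0],
    [0, 0, 0],
    [0, 0, 0],
    [0, 0, 0],
    [0, 0, 0],
    [0, 0, 0],
    [0, 0, 0],
    [0, 0, 0]
  ],
  "jaw": [0, 0, 0, 0, 0, 0, 60, 120, 180, 255, 255, 255, 255, 255],
  "force": 80
}}

```text
clock: 29.62
eef_pos: [0.4685, 0.2811, 0.1378]
tool_rot: [2.344, 2.091, 0.005]
force: [-2.1, -0.3, 6.3]
grip_width: 0.0426
grasp_force: 79.6
```

```bash
python3 -c "
from h import *
b=bay(-.126);z=manip.get_obs()['eef_pos'][2]
f=bay(-.126,-.09);g=bay(.2,-.11);print(f,g)
plan((*g,z+.06),(*f,z+.06),(*b,z+.06),(*b,z+.010))"
```

```text
[ 0.36641437 -0.09092062] [0.38401643 0.23521764]
rot [ 0.03 -0.02  0.01] t 29.625 pos [0.4685 0.2811 0.1378] w 0.042564317867722926 79.6448019129457 F [-2.1 -0.3  6.3]
[0.384  0.2352 0.1978] slide [-2.2  -3.14 -2.41]
[ 0.3664 -0.0909  0.1978] slide [-15.25  -2.36  -2.44]
[ 0.4558 -0.1013  0.1978] slide [-15.25   1.24  -2.43]
[ 0.4558 -0.1013  0.1478] slide [-15.25   1.24  -0.43]
```

Call:
{"name": "play_rows", "arguments": {
  "slide": [
    [0, 0, -0.3],
    [0, 0, -0.8],
    [0, 0, -1.5],
    [0, 0, -2.1],
    [0, 0, -2.4],
    [-0.4, -0.6, -2.4],
    [-1.1, -1.6, -2.4],
    [-1.9, -2.6, -2.4],
    [-2.6, -3.1, -2.4],
    [-2.6, -3.1, -2.4]
  ],
  "rotation": [
    [0, 0, 0],
    [0, 0, 0],
    [0, 0, 0],
    [0, 0, 0],
    [0, 0, 0],
    [0, 0, 0],
    [0, 0, 0],
    [0, 0, 0],
    [0, 0, 0],
    [0, 0, 0]
  ],
  "jaw": [255, 255, 255, 255, 255, 255, 255, 255, 255, 255]
}}

```text
clock: 30.88
eef_pos: [0.3818, 0.2238, 0.1957]
tool_rot: [-2.345, -2.09, 0.002]
force: [0.4, 0.6, -5.3]
grip_width: 0.0426
grasp_force: 81.0
```

```bash
python3 -c "
from h import *
b=bay(-.126);f=bay(-.126,-.10)
plan((*f,.1978),(*b,.1978))"
```

```text
rot [-0.01  0.01  0.  ] t 30.875 pos [0.3818 0.2238 0.1957] w 0.04260382285624991 81.03701232990716 F [ 0.4  0.6 -5.3]
[ 0.3565 -0.0898  0.1978] slide [-12.58   0.44  -0.07]
[ 0.4558 -0.1013  0.1978] slide [-12.58   4.44  -0.08]
```

Call:
{"name": "play_rows", "arguments": {
  "slide": [
    [-0.5, 0, 0],
    [-1.6, 0, 0],
    [-3, 0.1, 0],
    [-4.5, 0.15, 0],
    [-6, 0.2, 0],
    [-7.5, 0.25, 0],
    [-9, 0.3, 0],
    [-10.5, 0.35, 0],
    [-11.7, 0.4, 0],
    [-12.4, 0.4, 0],
    [-12.6, 0.6, 0],
    [-12.6, 1.2, 0],
    [-12.6, 2, 0],
    [-12.6, 2.8, 0],
    [-12.6, 3.6, 0],
    [-12.6, 4.2, 0],
    [-12.6, 4.4, 0],
    [-12.6, 4.4, 0],
    [-12.6, 4.4, 0],
    [-12.6, 4.4, 0]
  ],
  "rotation": [
    [0, 0, 0],
    [0, 0, 0],
    [0, 0, 0],
    [0, 0, 0],
    [0, 0, 0],
    [0, 0, 0],
    [0, 0, 0],
    [0, 0, 0],
    [0, 0, 0],
    [0, 0, 0],
    [0, 0, 0],
    [0, 0, 0],
    [0, 0, 0],
    [0, 0, 0],
    [0, 0, 0],
    [0, 0, 0],
    [0, 0, 0],
    [0, 0, 0],
    [0, 0, 0],
    [0, 0, 0]
  ],
  "jaw": [255, 255, 255, 255, 255, 255, 255, 255, 255, 255, 255, 255, 255, 255, 255, 255, 255, 255, 255, 255]
}}

```text
clock: 33.38
eef_pos: [0.4559, -0.1006, 0.1958]
tool_rot: [-2.345, -2.09, 0.0]
force: [0.3, 0.1, -4.3]
grip_width: 0.0422
grasp_force: 81.1
```

```bash
python3 - <<'E'
from h import *
m=camera_model("scene");p,d=read_camera("scene");P=cloud(m,d)
cv2.imwrite("pics/a6.png",cv2.resize(p[110:330,180:440,::-1],None,fx=2.6,fy=2.6))
V=P.reshape(-1,3);l=(V[:,:2]-RC)@np.array([[np.cos(TH),-np.sin(TH)],[np.sin(TH),np.cos(TH)]])
# fit circle of radius 32 to visible bottle surface, straight part
from scipy.optimize import least_squares
for a,b in((.07,.09),(.09,.11),(.11,.135),(.07,.135)):
    s=(abs(l[:,0])<.05)&(abs(l[:,1]+.126)<.045)&(V[:,2]>a)&(V[:,2]<b)
    r=least_squares(lambda c:np.hypot(l[s,0]-c[0],l[s,1]-c[1])-.032,[0,-.126],loss="soft_l1",f_scale=.002)
    print(a,b,s.sum(),r.x.round(4),np.median(abs(r.fun)).round(4))
s=(abs(l[:,0])<.05)&(abs(l[:,1]+.126)<.045)&(V[:,2]>.04)
print("zmin",np.percentile(V[s,2],[1,3,10]))
plan((*bay(-.126),.1478))
E
```

```text
0.07 0.09 188 [-0.0002 -0.1259] 0.0007
0.09 0.11 216 [-0.0004 -0.1258] 0.0006
0.11 0.135 263 [-0.0003 -0.1257] 0.0007
0.07 0.135 667 [-0.0003 -0.1258] 0.0007
zmin [0.07396862 0.0999079  0.17251952]
rot [-0.   -0.    0.01] t 33.425 pos [ 0.4561 -0.1007  0.1959] w 0.04274808046090426 81.11712294572499 F [-0.6  0.4 -4. ]
[ 0.4558 -0.1013  0.1478] slide [-0.02 -0.01  1.92]
```

View pics/a6.png

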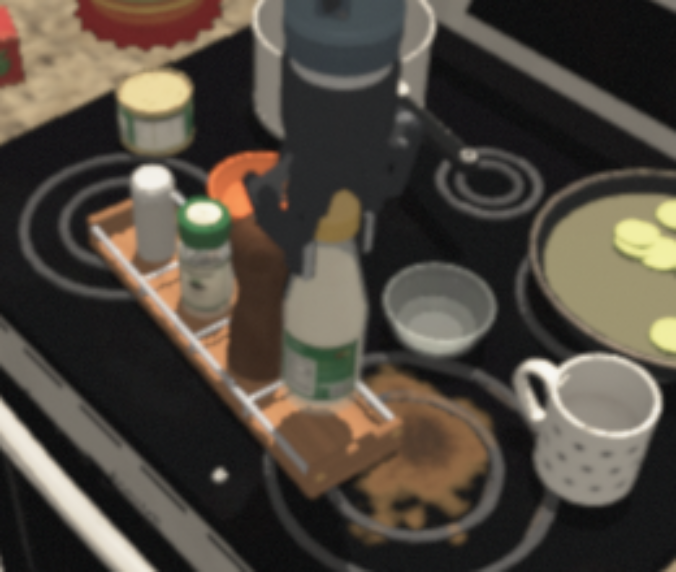

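The dressing hangs upright at (325,330), centred over the end bay to 0.3 mm. I'll lower it the last 48 mm.

Call:
{"name": "play_rows", "arguments": {
  "slide": [
    [0, 0, 0.2],
    [0, 0, 0.5],
    [0, 0, 0.9],
    [0, 0, 1.3],
    [0, 0, 1.6],
    [0, 0, 1.8],
    [0, 0, 1.9],
    [0, 0, 1.95],
    [0, 0, 1.95],
    [0, 0, 1.95]
  ],
  "rotation": [
    [0, 0, 0],
    [0, 0, 0],
    [0, 0, 0],
    [0, 0, 0],
    [0, 0, 0],
    [0, 0, 0],
    [0, 0, 0],
    [0, 0, 0],
    [0, 0, 0],
    [0, 0, 0]
  ],
  "jaw": [255, 255, 255, 255, 255, 255, 255, 255, 255, 255]
}}

```text
clock: 34.67
eef_pos: [0.4567, -0.1009, 0.148]
tool_rot: [2.344, 2.09, 0.0]
force: [-3.7, 0.3, 5.7]
grip_width: 0.043
grasp_force: 83.0
```

Call:
{"name": "play_rows", "arguments": {
  "slide": [
    [0, 0, 0],
    [0, 0, 0],
    [0, 0, 0],
    [0, 0, 0],
    [0, 0, 0],
    [0, 0, -0.5],
    [0, 0, -2],
    [0, 0, -4],
    [0, 0, -5.6],
    [-1, 0, -6],
    [-3, 0, -6],
    [-5, 0, -6],
    [-7, 0, -6],
    [-7, 0, -6],
    [-7, 0, -6]
  ],
  "rotation": [
    [0, 0, 0],
    [0, 0, 0],
    [0, 0, 0],
    [0, 0, 0],
    [0, 0, 0],
    [0, 0, 0],
    [0, 0, 0],
    [0, 0, 0],
    [0, 0, 0],
    [0, 0, 0],
    [0, 0, 0],
    [0, 0, 0],
    [0, 0, 0],
    [0, 0, 0],
    [0, 0, 0]
  ],
  "jaw": [180, 100, 0, 0, 0, 0, 0, 0, 0, 0, 0, 0, 0, 0, 0]
}}

```text
clock: 36.55
eef_pos: [0.4365, -0.2744, 0.2975]
tool_rot: [-2.345, -2.09, -0.001]
force: [0.7, 0.3, -0.7]
grip_width: 0.0852
grasp_force: 0.0
```

```bash
python3 look.py a7; python3 -c "
from h import *
plan()"
```

```text
top bay 0.126 rack x,y -0.0004 0.0025 r 0.0184 zmed 0.0975
top bay 0.042 rack x,y 0.0007 0.0018 r 0.023 zmed 0.1167
top bay -0.042 rack x,y 0.0022 0.0039 r 0.0248 zmed 0.1652
top bay -0.126 rack x,y 0.0006 0.0002 r 0.019 zmed 0.2023
scn bay 0.126 rack x,y -0.0008 -0.0001 r 0.0184 zmed 0.0948
scn bay 0.042 rack x,y -0.0007 -0.0001 r 0.0239 zmed 0.1138
scn bay -0.042 rack x,y 0.0004 0.0019 r 0.0239 zmed 0.163
scn bay -0.126 rack x,y 0.0001 -0.0008 r 0.0202 zmed 0.1994
rot [ 0.   -0.    0.02] t 36.65 pos [ 0.4367 -0.2736  0.2975] w 0.08517902008883965 0.0 F [-0.7  0.1 -1.1]
```

View pics/a7.png

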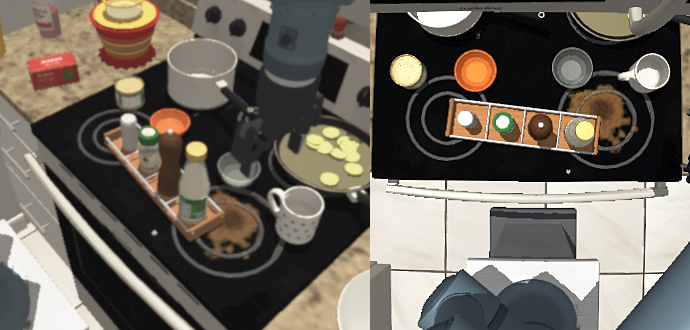

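All four stand upright and centred, rising in height away from the dish, at top-view pixels (467,118), (503,122), (541,126) and (584,130). The gripper is clear of everything, so I'm handing in.

```bash
python3 -c "
from rig import manip
print(manip.close_job())"
```

```text
the job is handed in; nothing more can be done
None
```

I handed the job in at about 37 s: shaker, spice jar, pepper mill and dressing stand upright in the rack in that order from the dish end, each measured within about 4 mm of its bay centre. I left the dish, bowl, tin and mug alone; the judge's result wasn't shown.

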